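Open a protector unit and reset it

ROBOT

A 6-joint arm with a two-finger parallel gripper is mounted at the origin on a cart in front of the work surface, level with it; the furniture and walls round the work are solid. World frame = base frame: x ahead of the robot, y to its left, z up, the work surface at z = 0. Lengths are in mm, angles in degrees, forces in N, time in s.
With the tool pointing down it reaches from about 350 to 850 mm from the base axis. Payload 8.1 kg.
Tool frame: the origin (TCP) lies midway between the tips of the shut fingers; the grasp point (between the pads) lies 19 mm behind it (r.pinch_z is the distance from the TCP to the grasp point, in mm); z points along the fingers, y is the line along which they close (so a half turn about z gives the same grasp; the last joint's range is limited). The gripper opens to 85 mm and grips with 20 to 120 N. Pads are 22 mm wide; open, the fingers measure 114 mm over their backs; the gripper's body (76 mm by 85 mm) begins 54 mm behind the grasp point. The pads swing forward as they close: fully open they stand 13 mm farther back than shut.
Start: joints at [-76.513, 7.471, 85.268, -0, 87.261, -4.893], TCP at [189.216, -569.388, 231.292] pointing down, gripper open.
Joint ranges: [-169.43, 169.43], [-51.17, 129.36], [1.28, 143.12], [-76.62, 256.62], [0, 156.53], [-152.29, 152.29]. Speed limits (degrees/s): [136.94, 136.94, 159.86, 180, 180, 180].

INTERFACE

Orientations are given as [roll, pitch, yaw] about the fixed x, y, z axes, in that order (R = Rz(yaw) Ry(pitch) Rx(roll)).
In Python, from bench import sensors, optics, job, r gives the robot as it stands.
- The arm moves only by the tool play_rows, never from a script. Its argument "motion" is a list that holds one entry, the list of rows, each a list of 6 numbers: the shift along the tool's x, y, z in cm, then the turn, a rotation vector about the tool's x, y, z in degrees. In form: [[[x, y, z, ax, ay, az], ...]]. A call has 1 to 5 rows; each row is the pose to reach, as a shift and turn from the pose commanded when the call began, along the tool's axes at that moment; what a row does not reach only later rows make up. A row lasts 1/10 s, in which the tool goes at most 50 mm and 8.59 degrees, less where a joint would pass 70% of its speed; a pose out of reach is approached as far as the arm can. A call with a gripper value outside its range is refused whole. "jaw" is the opening, from 0 (shut) to 1 (fully open), set as the call begins (left out, the last holds). The fingers move at their own pace and stop on an object; "squeeze" is the grip in N (left out, the last holds). Time passes only in rows, so rows that repeat a pose let the fingers close. It gives the time, the measured TCP pose, the force, the opening and the grip force at its end, in the units of the state.
- sensors.sense(): the state, without advancing time (a new reading comes with each control period).
- optics.snapshot(name): name is "scene" or "top" or "wrist"; returns a dict with "pixels" (400x640x3 uint8, red, green, blue), "mtx" (3x3 intrinsics, pixels), "R" (3x3) and "t" (3): a world point X has camera coordinates R X + t; the wrist camera has in their place "T_tool_cam" (4x4, takes a point from camera to tool coordinates, whose origin is the TCP and whose axes are the flange's). Camera axes: x right, y down, z forward; pixel columns grow to the right and rows downward; lengths in mm; the calibration is good to about 2 mm. A picture is of the moment at which its call begins: read the wrist's pose just before it. There is no depth.
- job.hand_in(): hands the job in; it is judged then, once.
The state is a dict: "time": time; "joint_pos": joint angles; "qd": joint speeds; "joint_efforts": joint torques, N m; "tool_pos": TCP position; "tcp_rot": TCP orientation; "ft_force": force on the tool from outside, world axes, zero at the start; "wrist_torque": the same for the moment, N m; "finger_gap": finger opening in mm; "grip_force": force on a finger pad.
Only numpy, scipy, OpenCV 4.12 (cv2) and the standard library are available. Lean on these libraries where they do the work, as an engineer would, in place of code of your own. Each camera call takes 0.05 s, during which the arm holds its last target. There are 200 camera calls.

TASK

The protector unit with the two brass binding posts on its near end has tripped. With the fingertips, press its snap tab fully in, push the released cover off its seat and along to the end stop, and press the popped-out reset button underneath fully in. Do not lift the cover off, leave the other unit closed and its tab out, and leave the things around alone.

Things in the scene. Friction and masses are not known exactly. Their poses are not given: they have to be found in the camera images.
- post_unit: the protector unit to open: a fixed grey box (sizes here in mm) 196 long (x) x 94 wide (y), its deck 40 above the worktop, with TWO small brass binding posts (18 dia, 20 long) side by side on its near (-x) end. Origin under its centre; the cover slides off toward its +x, roughly away from the robot (yaw within 0.25 rad). Along its x: seat, snap tab, flat parking end, end stop
- post_unit_seat (a point): centre of the cover's seat at deck height, at (mm) x = -46 of the unit; the middle of an open well 60 x 56 under the cover. Behind it a wall 8 high. Side guides 8.5 above the deck, inner faces 36.5 either side of the middle, run along the whole unit; over the seat (x -98 to -16) lips 11.7 above the deck reach in to 31 from the middle and hold the cover down
- post_unit_stop (a point): middle of the end stop's face at deck height, at (mm) x = +88 of the unit; the stop is 8 high. Two steel runners 2 high, 31.5 either side of the middle, carry the cover 2 above the deck all along; against the stop the cover's origin is at x = +48 of the unit, having travelled about 94
- post_unit_cover: its loose black sliding cover, a plate 80 (x) x 70 (y) x 5 mm, about 0.15 kg, origin at the centre of its underside; closed, at about x = -46, z = 42 of the unit. A cross rib to push on, 10 thick, 50 wide, 18 above the plate, stands 10 behind (-x of) the plate's centre. Slides freely to +x (under 2 N) once the tab is in; closed, its front edge is about 1.5 from the tab
- post_unit_cover_rib (a point): middle of the rear (-x) face of the cover's cross rib, 14 mm above the cover's underside: the place to push, toward +x of the unit
- post_unit_tab (a joint): how far the unit's snap tab is pressed in (m): 0 to 0.0012 at the start = standing about 8 mm above the deck and blocking the cover; 0.008 = fully in, flush with the deck. It moves straight down against about 4 N and stays where it is pushed; the cover passes from 0.0062 on
- post_unit_tab_top (a point): place to press the snap tab, on its top face and moving with it; the tab is a bare metal block 40 (x) x 26 (y) mm with cross grooves, in line with the cover just beyond its front edge; this point is 18 mm along the unit's x, 24 mm from the closed cover's edge
- post_unit_button (a joint): how far the unit's reset button is pressed (m): 0 to 0.001 at the start = popped out; 0.006 = fully in. It moves straight down against about 3 N and stays where it is pushed
- post_unit_button_top (a point): centre of the top of the round white reset button, 20 mm diameter, standing in the middle of the well under the closed cover; popped out, its top is 1.5 mm below the deck (38.5 mm above the worktop), fully in 6 mm lower; the well leaves 18 mm or more free round it
- socket_unit: the other protector unit, built alike (cover, tab and button included) and in the same materials, but with ONE large round brass socket (35 mm flange) on its near end instead of two posts; leave it closed. The two units stand side by side, either may be the left one
- socket_unit_cover: the cover of the other unit, as above; must stay put
- socket_unit_tab (a joint): tab of the other unit, as above; must stay out
- socket_unit_button (a joint): button of the other unit, as above, under its cover
- attenuator: loose black finned attenuator, 25 x 69 x 25 mm, lying between the two units; origin under its centre; leave alone
- pliers: loose red-handled side cutters, 54 x 134 x 16 mm, at the left; leave alone
- calc: loose calculator, 138 x 74 x 15 mm, at the left; leave alone
- small_case: loose blue box, 56 x 80 x 47 mm, at the right; leave alone
- wrench: loose steel torque wrench, 20 x 139 x 14 mm, lying across in front of the units; leave alone
- driver: loose red screwdriver, 22 x 150 x 21 mm, lying across in front of the units; leave alone
Things that resemble listed ones, but are neither listed nor needed, are in the scene too. What is shaped like the post_unit_cover but purple or turquoise is not meant.

How it is judged:
By the outcome, as a careful person would: the job done as asked, in the order asked, and still so for the second after the job is handed in, with the robot touching nothing.
It also fails if it takes over 37 s, if anything falls off the work surface, if the arm or the gripper's body presses on something with over 40 N, if the wrist force passes 120 N, or if a joint passes its speed limit or range.

## Working session

There is one attempt and no reset: what is moved stays moved. The work goes in short steps, Python scripts to look and compute and a tool call to move; the robot and the scene stay as the last step left them, time stands still between calls to the robot, and variables do not carry over. Pictures are saved under pics/ and viewed, at most 10 in all, crops included, and the job is handed in when it is done.

Besides the shell and the picture viewer there is one more tool, called as a command line: name --argument value ..., lists and objects as JSON in quotes. play_rows: Moves the arm, as the interface text tells. Its arguments: {"type":"object","properties":{"motion":{"type":"array","items":{"type":"array","items":{"type":"array","items":{"type":"number"}}}},"jaw":{"type":"number"},"squeeze":{"type":"number"}},"required":["motion"]}

```bash
mkdir -p pics; ls
python3 - <<'E'
from bench import sensors, optics, job, r
import cv2,pickle
s=sensors.sense();print(s['time'],s['tool_pos'],s['tcp_rot'],s['finger_gap'])
d={}
for n in('scene','top'):
    p=optics.snapshot(n);d[n]=p;cv2.imwrite(f'pics/{n}0.png',p['pixels'][:,:,::-1]);print(n,p['mtx'],p['R'],p['t'])
pickle.dump(d,open('d0.pkl','wb'))
E
```

```text
pics
0.0 [ 189.07406605 -568.84630909  230.24178724] [-1.79893792e+02 -9.32578170e-03  1.83784728e+01] 85.27290966423351
scene [[467.82473689   0.         318.91865719]
 [  0.         467.82473689 189.17527874]
 [  0.           0.           1.        ]] [[-0.66050744 -0.75062005  0.01730508]
 [-0.48624601  0.41008252 -0.77161982]
 [ 0.5720968  -0.51807516 -0.63584856]] [ 335.6986422   317.48109194 1069.6470162 ]
top [[442.61765923   0.         315.33364677]
 [  0.         442.61765923 195.41945363]
 [  0.           0.           1.        ]] [[ 0.00944852 -0.99989848  0.01066549]
 [-0.99237456 -0.01068722 -0.12279463]
 [ 0.12289615 -0.00942393 -0.99237479]] [  -9.53213893  535.9813211  1203.80382771]
```

View pics/top0.png

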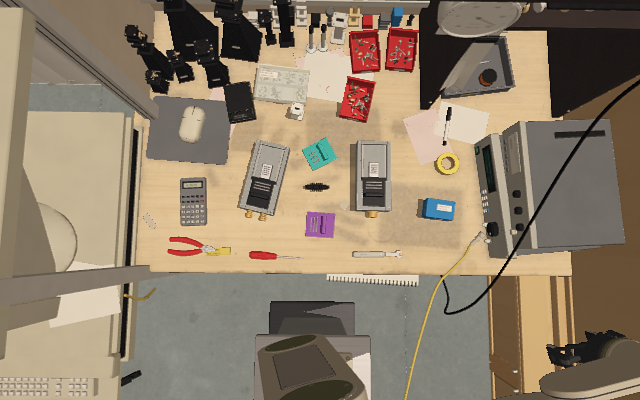

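View pics/scene0.png

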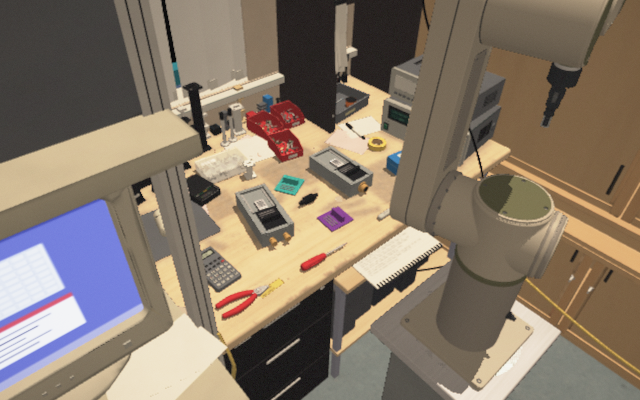

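The candidates in the top view are:
- The left unit at (264,178), with two brass posts at (249,213) and (262,216).
- The right unit at (372,175), with one socket at (373,212).
- The purple (320,224) and turquoise (319,153) lookalike covers.

I choose the left unit and will check it in a close crop.

Run:
```python
import cv2,pickle,numpy as np
d=pickle.load(open('d0.pkl','rb'))
a=d['top']['pixels'][130:225,225:305,::-1];a=cv2.resize(a,None,fx=6,fy=6,interpolation=cv2.INTER_CUBIC)
b=d['scene']['pixels'][175:255,225:305,::-1];b=cv2.resize(b,(400,400),interpolation=cv2.INTER_CUBIC)
o=np.zeros((570,800,3),np.uint8);o[:,:400]=a[:, 40:440];o[:400,400:]=b
cv2.imwrite('pics/crop0.png',o)
```

```text
(no output)
```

View pics/crop0.png

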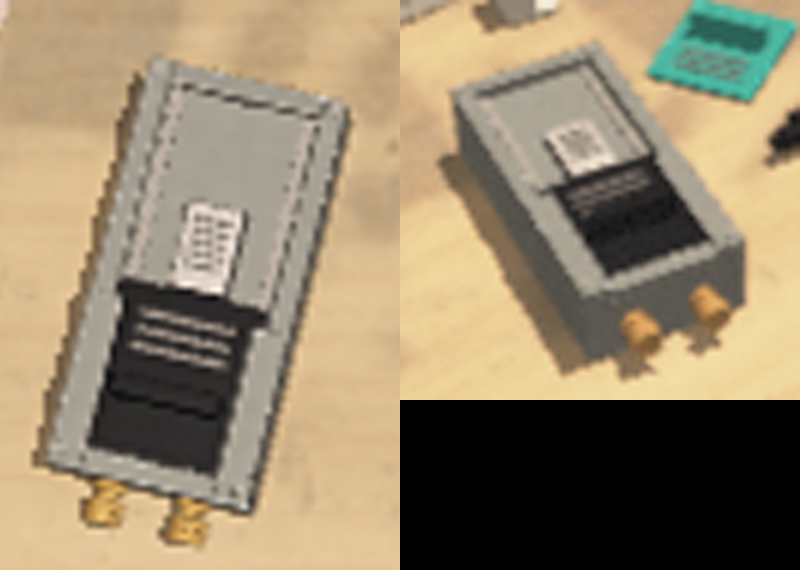

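The crop confirms two brass posts on the left unit, with the pale grooved tab just beyond the black cover, at crop (210,247). Next I cast rays at the rim height.

```bash
cat > h.py <<'E'
import numpy as np,cv2
from scipy.spatial.transform import Rotation as Ro
def cast(p,uv,z):
    K,R,t=map(np.array,(p['mtx'],p['R'],p['t']))
    c=-R.T@t; uv=np.atleast_2d(np.array(uv,float))
    d=(R.T@np.linalg.inv(K)@np.c_[uv,np.ones(len(uv))].T).T
    return c+d*((z-c[2])/d[:,2])[:,None]
def wristcam(optics,s):
    p=optics.snapshot('wrist');T=np.array(p['T_tool_cam']);Rt=Ro.from_euler('xyz',s['tcp_rot'],degrees=True).as_matrix()
    Rw=Rt@T[:3,:3];c=Rt@T[:3,3]+s['tool_pos'];p['R']=Rw.T;p['t']=-Rw.T@c;return p
def rel(s,target,yaw):
    """shift cm in tool axes, and tool-z turn deg, to reach target with tool down at yaw"""
    Rt=Ro.from_euler('xyz',s['tcp_rot'],degrees=True)
    g=Ro.from_euler('xyz',[180,0,yaw],degrees=True)
    return np.round(Rt.inv().apply(np.array(target)-s['tool_pos'])/10,2),np.round((Rt.inv()*g).as_rotvec(degrees=True),1)
E
python3 - <<'E'
from h import *;import pickle
d=pickle.load(open('d0.pkl','rb'))
from bench import sensors,optics
s=sensors.sense()
f=lambda c:[(225+(40+x)/6-.5+.08,130+y/6-.5+.08) for x,y in c]
C=cast(d['top'],f([(155,58),(350,103),(250,512),(42,460)]),50)
print(C); print(np.linalg.norm(np.diff(C,axis=0),axis=1))
ctr=C.mean(0);ax=(C[0]+C[1]-C[2]-C[3]);yaw=np.degrees(np.arctan2(ax[1],ax[0]));print(ctr,yaw)
print(cast(d['top'],f([(210,247)]),48))
u=ax/np.linalg.norm(ax);print('tab',ctr+18*u,'seat',ctr-46*u)
for z in(200,):
  for y in (yaw,yaw+90,yaw-90): print(y,rel(s,[*(ctr+18*u)[:2],z],y))
p=wristcam(optics,s);print(p['T_tool_cam'])
E
```

```text
[[690.44718569 160.41406501  50.        ]
 [670.116719    69.24970168  50.        ]
 [478.92109984 111.69424826  50.        ]
 [501.75950664 207.17723636  50.        ]]
[ 93.40379553 195.85020889  98.17634054]
[585.31112779 137.13381283  50.        ] -13.215280721742976
[[601.75560934 132.96260431  48.        ]]
tab [602.8344512  133.01882357  50.        ] seat [540.5293013  147.64989649  50.        ]
-13.215280721742976 (array([ 61.39, -53.56,   3.14]), array([-0.1,  0. , 31.6]))
76.78471927825703 (array([ 61.39, -53.56,   3.14]), array([ -0.1,  -0.1, -58.4]))
-103.21528072174297 (array([ 61.39, -53.56,   3.14]), array([-1.000e-01,  1.000e-01,  1.216e+02]))
[[-1.45264638e-03 -9.46524501e-01 -3.22628669e-01  8.27165933e+01]
 [ 9.99998248e-01 -1.75575044e-03  6.48476078e-04  3.29612333e-01]
 [-1.18025392e-03 -3.22627162e-01  9.46525394e-01 -1.42083590e+02]
 [ 0.00000000e+00  0.00000000e+00  0.00000000e+00  1.00000000e+00]]
```

play_rows --motion '[[[3.6,-3.15,0,0,0,6.3],[7.2,-6.3,0,0,0,12.6],[10.8,-9.45,0,0,0,18.9],[14.4,-12.6,0,0,0,25.2],[18,-15.7,0,0,0,31.6]]]' --jaw 0 --squeeze 30

```text
time: 0.65
tool_pos: [311.0, -361.8, 231.0]
tcp_rot: [-180.0, 0.0, -13.5]
ft_force: [1.2, 0.4, -0.3]
finger_gap: 12.4
grip_force: 0.0
```

Run:
```python
from h import *
from bench import sensors
s=sensors.sense();print(s['time'],s['tool_pos'],s['tcp_rot'],s['finger_gap'])
print(rel(s,[603,133,170],-13.2))
```

```text
0.65 [ 310.95703994 -361.79113819  230.97708892] [-1.79982700e+02  9.11767896e-03 -1.35077843e+01] 12.36954374238035
(array([ 16.84, -54.93,   6.11]), array([-0. ,  0. , -0.3]))
```

play_rows --motion '[[[1.4,-4.6,0.3,0,0,0],[2.8,-9.2,0.6,0,0,0],[4.2,-13.8,1,0,0,0],[5.6,-18.4,1.5,0,0,0],[7,-23,2,0,0,0]]]'

```text
time: 1.15
tool_pos: [431.8, -153.9, 211.2]
tcp_rot: [180.0, -0.0, -13.2]
ft_force: [0.8, -0.6, 0.2]
finger_gap: -0.2
grip_force: 0.0
```

play_rows --motion '[[[1.4,-4.6,0.5,0,0,0],[2.8,-9.2,1,0,0,0],[4.2,-13.8,1.5,0,0,0],[5.6,-18.4,2,0,0,0],[7,-23,2.5,0,0,0]]]'

```text
time: 1.65
tool_pos: [552.5, 54.2, 185.9]
tcp_rot: [180.0, 0.0, -13.2]
ft_force: [0.2, -0.1, 0.3]
finger_gap: 0.1
grip_force: 0.0
```

play_rows --motion '[[[1.4,-4.4,0.8,0,0,0],[2.8,-8.8,1.6,0,0,0.3],[2.8,-8.8,1.6,0,0,0.3],[2.8,-8.8,1.6,0,0,0.3]]]'

```text
time: 2.05
tool_pos: [598.8, 132.2, 168.8]
tcp_rot: [179.9, 0.1, -13.4]
ft_force: [-0.3, -0.7, 0.8]
finger_gap: 0.1
grip_force: 0.0
```

Run:
```python
from h import *;import pickle
from bench import sensors,optics
s=sensors.sense();print(s['time'],s['tool_pos'],s['tcp_rot'],s['finger_gap'])
p=wristcam(optics,s);pickle.dump(p,open('w1.pkl','wb'))
cv2.imwrite('pics/w1.png',p['pixels'][:,:,::-1]);print(p['mtx'])
```

```text
2.05 [598.78759976 132.23555465 168.82790236] [ 1.79929734e+02  1.36096107e-01 -1.33954822e+01] 0.10499025768865033
[[338.7995376    0.         316.56290246]
 [  0.         338.7995376  196.06500561]
 [  0.           0.           1.        ]]
```

View pics/w1.png

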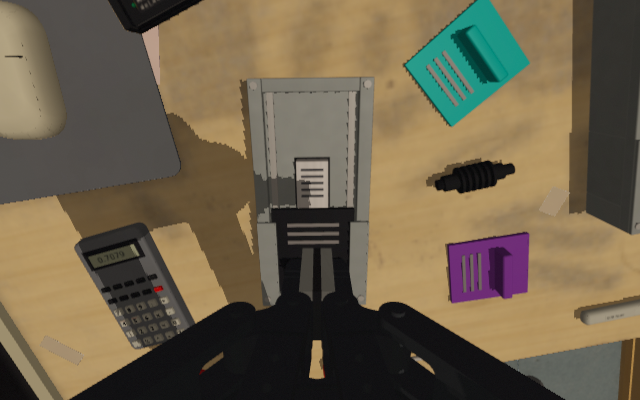

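The wrist view shows the tab top with corners at about (295,157), (329,157), (329,208) and (296,208). The unit's far corners are at (248,79) and (374,77), and the cover's front edge is at about y=208.

Run:
```python
from h import *;import pickle
p=pickle.load(open('w1.pkl','rb'))
T=cast(p,[(295,157),(329,157),(329,208),(296,208)],48);print(T.round(1),T.mean(0))
C=cast(p,[(248,79),(374,77)],48.5);print(C.round(1));m=C.mean(0);a=C[0]-C[1];print(np.linalg.norm(a),np.degrees(np.arctan2(-a[0],a[1])))
L=cast(p,[(263,92),(356,92)],40);print('guide',L.round(1))
E=cast(p,[(264,303),(366,303)],51.7);print(E.round(1))
n=E.mean(0);v=(m-n)[:2];print('axis yaw',np.degrees(np.arctan2(v[1],v[0])),np.linalg.norm(v))
u=v/np.linalg.norm(v);print('ctr from far',m[:2]-98*u,'tab',m[:2]-80*u)
g=p['pixels'][:,:,:].astype(int)
print('col',g[150:165,312].tolist()); print('row',[ (x,g[185,x].sum()//3) for x in range(288,336)])
print('col',[(y,g[y,300].sum()//3) for y in range(196,218)])
```

```text
[[627.7 142.   48. ]
 [621.4 115.9  48. ]
 [579.4 125.4  48. ]
 [585.8 152.1  48. ]] [603.57550714 133.85578203  48.        ]
[[691.9 160.7  48.5]
 [671.8  70.8  48.5]]
92.09947514901496 -12.619383079477885
guide [[680.6 153.9  40. ]
 [664.1  84.8  40. ]]
[[504.8 202.9  51.7]
 [483.1 113.1  51.7]]
axis yaw -12.679968156443712 192.58947694150584
ctr from far [586.23469595 137.23320724] tab [603.7957002  133.28211503]
col [[131, 127, 115], [131, 127, 115], [130, 127, 115], [130, 127, 114], [131, 127, 115], [131, 127, 115], [116, 111, 101], [71, 68, 62], [44, 41, 38], [71, 65, 59], [86, 79, 72], [135, 125, 114], [172, 160, 147], [177, 165, 152], [177, 165, 152]]
row [(288, np.int64(62)), (289, np.int64(62)), (290, np.int64(61)), (291, np.int64(62)), (292, np.int64(61)), (293, np.int64(62)), (294, np.int64(59)), (295, np.int64(26)), (296, np.int64(56)), (297, np.int64(84)), (298, np.int64(85)), (299, np.int64(86)), (300, np.int64(87)), (301, np.int64(88)), (302, np.int64(87)), (303, np.int64(87)), (304, np.int64(87)), (305, np.int64(86)), (306, np.int64(86)), (307, np.int64(87)), (308, n
[... 372 characters left out ...]
np.int64(165)), (326, np.int64(163)), (327, np.int64(158)), (328, np.int64(71)), (329, np.int64(50)), (330, np.int64(114)), (331, np.int64(121)), (332, np.int64(121)), (333, np.int64(121)), (334, np.int64(121)), (335, np.int64(121))]
col [(196, np.int64(86)), (197, np.int64(86)), (198, np.int64(86)), (199, np.int64(86)), (200, np.int64(86)), (201, np.int64(85)), (202, np.int64(86)), (203, np.int64(85)), (204, np.int64(85)), (205, np.int64(84)), (206, np.int64(85)), (207, np.int64(73)), (208, np.int64(37)), (209, np.int64(15)), (210, np.int64(24)), (211, np.int64(24)), (212, np.int64(26)), (213, np.int64(23)), (214, np.int64(22)), (215, np.int64(23)), (216, np.int64(23)), (217, np.int64(24))]
```

play_rows --motion '[[[0.6,-0.2,4,0,0,-0.4],[0.6,-0.2,8,0,0,-0.4],[0.6,-0.2,11,0,0,-0.4],[0.6,-0.2,11.6,0,0,-0.4],[0.6,-0.2,11.6,0,0,-0.4]]]'

```text
time: 2.6
tool_pos: [604.9, 130.7, 54.1]
tcp_rot: [180.0, 0.1, -13.2]
ft_force: [-0.2, 0.5, 0.3]
finger_gap: 0.0
grip_force: 0.0
```

Run:
```python
from h import *
from bench import sensors
s=sensors.sense();print(s['time'],s['tool_pos'],s['tcp_rot'],s['ft_force'])
print(rel(s,[605.2,133.1,39],-12.9))
```

```text
2.6 [604.88270532 130.70219592  54.13229681] [ 1.79956789e+02  8.54074940e-02 -1.31996914e+01] [-0.15750665  0.51439414  0.34468894]
(array([-0.02, -0.24,  1.51]), array([ 0. ,  0.1, -0.3]))
```

play_rows --motion '[[[0,-0.2,0.4,0,0,0],[0,-0.2,0.7,0,0,0],[0,-0.2,1.0,0,0,0],[0,-0.2,1.3,0,0,0],[0,-0.2,1.4,0,0,0]]]'

```text
time: 3.1
tool_pos: [607.3, 134.1, 41.3]
tcp_rot: [-179.9, -0.1, -13.1]
ft_force: [4.2, 0.1, 3.3]
finger_gap: 0.2
grip_force: 1.9
```

play_rows --motion '[[[0,0,0.1,0,0,0],[0,0,0.2,0,0,0],[0,0,0.2,0,0,0]]]'

```text
time: 3.4
tool_pos: [607.2, 134.1, 40.3]
tcp_rot: [-180.0, -0.1, -13.1]
ft_force: [-1.2, -0.9, 14.3]
finger_gap: -0.3
grip_force: 6.9
```

play_rows --motion '[[[0,0,0.1,0,0,0],[0,0,0.1,0,0,0],[0,0,-2,0,0,0],[0,0,-5,0,0,0],[0,0,-5,0,0,0]]]'

```text
time: 3.9
tool_pos: [608.3, 134.3, 92.5]
tcp_rot: [-179.9, -0.3, -13.1]
ft_force: [1.2, 0.0, -0.6]
finger_gap: -0.1
grip_force: 0.0
```

Run:
```python
from h import *
from bench import sensors
s=sensors.sense();print(s['time'],s['tool_pos'],s['tcp_rot'],s['ft_force'])
u=np.array([np.cos(np.radians(-12.9)),np.sin(np.radians(-12.9))]);tab=np.array([603.7,133.4])
print(rel(s,[*(tab+u*(-78-18)),88],-12.9)); print(rel(s,[*(tab+u*(-78-18)),55],-12.9))
```

```text
3.9 [608.33814069 134.32320558  92.46307949] [-179.88815401   -0.28184595  -13.11026079] [ 1.22080823  0.0140459  -0.63889033]
(array([-10.03,   0.23,   0.4 ]), array([-0.1, -0.3, -0.2]))
(array([-10.05,   0.24,   3.7 ]), array([-0.1, -0.3, -0.2]))
```

play_rows --motion '[[[-4.5,0.2,0,0,0,0],[-9,0.2,0,0,0,0],[-10.2,0.2,1,0,0,0],[-10.2,0.2,3.0,0,0,0],[-10.2,0.2,3.5,0,0,0]]]'

```text
time: 4.4
tool_pos: [503.4, 154.9, 50.4]
tcp_rot: [179.9, 0.3, -13.1]
ft_force: [-0.9, -0.3, -0.1]
finger_gap: 0.2
grip_force: 0.0
```

Run:
```python
from h import *;import pickle
from bench import sensors,optics
s=sensors.sense();print(s['time'],s['tool_pos'],s['tcp_rot'],s['ft_force'])
u=np.array([np.cos(np.radians(-12.9)),np.sin(np.radians(-12.9))]);tab=np.array([603.7,133.4])
print(rel(s,[*(tab+u*(22-18)),55],-12.9))
p=wristcam(optics,s);cv2.imwrite('pics/w2.png',p['pixels'][:,:,::-1])
```

```text
4.4 [503.4454001  154.8798431   50.38020836] [179.88171662   0.26388827 -13.08200651] [-0.92782392 -0.31402214 -0.14951463]
(array([10.65, -0.18, -0.51]), array([ 0.1,  0.3, -0.2]))
```

View pics/w2.png

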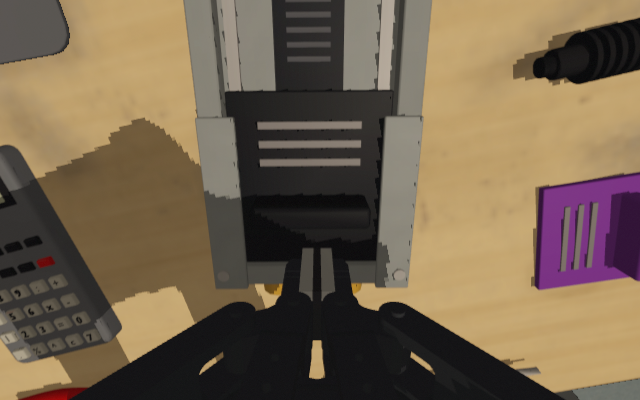

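The wrist view shows the tips behind the rib, which is at about (312,210). The tab at (308,45) looks flush. Next I push, raising the tips slightly.

play_rows --motion '[[[0.5,-0.1,-0.5,0,0,0],[1.2,-0.1,-0.5,0,0,0],[2,-0.1,-0.5,0,0,0],[3,-0.1,-0.5,0,0,0],[4,-0.1,-0.5,0,0,0]]]'

```text
time: 4.95
tool_pos: [546.8, 146.7, 58.7]
tcp_rot: [-180.0, -0.0, -13.1]
ft_force: [-2.5, 0.0, 0.1]
finger_gap: -0.4
grip_force: 0.9
```

play_rows --motion '[[[1,0,0.2,0,0,0],[2.2,0,0.2,0,0,0],[3.4,0,0.2,0,0,0],[4.4,0,0.2,0,0,0],[5.1,0,0.2,0,0,0]]]'

```text
time: 5.45
tool_pos: [596.1, 135.0, 55.9]
tcp_rot: [180.0, 0.0, -13.1]
ft_force: [-1.2, -0.4, 0.3]
finger_gap: 0.2
grip_force: 0.6
```

play_rows --motion '[[[0.3,0,0,0,0,0],[0.6,0,0,0,0,0],[0.9,0,0,0,0,0],[1.0,0,0,0,0,0]]]'

```text
time: 5.85
tool_pos: [605.0, 133.2, 56.3]
tcp_rot: [180.0, -0.0, -13.1]
ft_force: [-0.0, -0.1, -0.9]
finger_gap: 0.1
grip_force: 0.4
```

play_rows --motion '[[[0.2,0,0,0,0,0],[0.4,0,0,0,0,0],[0.6,0,0,0,0,0],[0.6,0,0,0,0,0]]]'

```text
time: 6.25
tool_pos: [608.4, 132.3, 56.1]
tcp_rot: [179.9, 0.3, -13.1]
ft_force: [-13.1, 0.9, 8.9]
finger_gap: -0.2
grip_force: 6.9
```

The force of -13 N at the expected place means the cover has reached the stop. I back off and look.

play_rows --motion '[[[-0.8,0,0,0,0,0],[-2,0,0,0,0,0],[-5,0,-1.5,0,0,0],[-9,0,-4,0,0,0],[-9,0,-4,0,0,0]]]'

```text
time: 6.75
tool_pos: [521.5, 153.6, 99.3]
tcp_rot: [-179.9, -0.2, -13.0]
ft_force: [1.3, 0.4, 0.2]
finger_gap: -0.2
grip_force: 0.0
```

Run:
```python
from h import *;import pickle
from bench import sensors,optics
s=sensors.sense();print(s['time'],s['tool_pos'],s['tcp_rot'],s['ft_force'])
p=wristcam(optics,s);cv2.imwrite('pics/w3.png',p['pixels'][:,:,::-1]);pickle.dump(p,open('w3.pkl','wb'))
```

```text
6.75 [521.45107852 153.61180563  99.28746215] [-1.79891685e+02 -1.57369380e-01 -1.30371504e+01] [1.29409489 0.40776712 0.22750691]
```

View pics/w3.png

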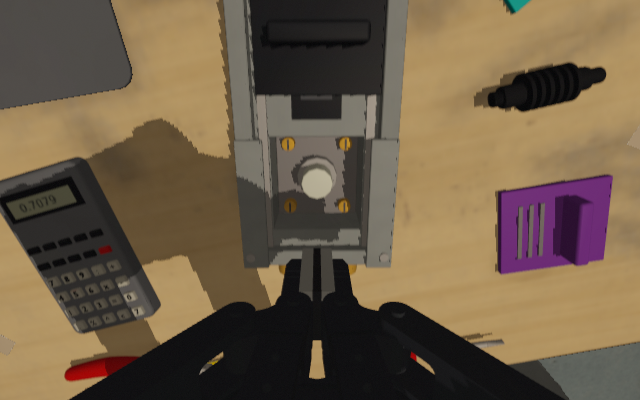

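The cover is far forward and off the well, and the white button top is at (317,182). I cast a ray there at z=38.5.

Run:
```python
from h import *;import pickle
p=pickle.load(open('w3.pkl','rb'));from bench import sensors
s=sensors.sense();g=p['pixels'][140:220,280:350].min(2);m=(g>165).astype(np.uint8)
n,l,st,c=cv2.connectedComponentsWithStats(m);i=1+st[1:,4].argmax();print(st[i],c[i]+[280,140])
b=cast(p,[c[i]+[280,140]],38.5)[0];print(b)
u=np.array([np.cos(np.radians(-12.9)),np.sin(np.radians(-12.9))]);tab=np.array([603.7,133.4]);n_=tab-64*u;print(n_)
q=(b[:2]+n_)/2;print(rel(s,[*q,46],-12.9))
```

```text
Traceback (most recent call last):
ValueError: attempt to get argmax of an empty sequence
```

Run:
```python
from h import *;import pickle
p=pickle.load(open('w3.pkl','rb'));from bench import sensors
s=sensors.sense();g=p['pixels'][140:220,280:350].min(2);print(g.max(),g[42,37]);m=(g>g[42,37]-12).astype(np.uint8)
n,l,st,c=cv2.connectedComponentsWithStats(m);i=1+st[1:,4].argmax();print(st[i],c[i]+[280,140])
b=cast(p,[c[i]+[280,140]],38.5)[0];print(b)
u=np.array([np.cos(np.radians(-12.9)),np.sin(np.radians(-12.9))]);tab=np.array([603.7,133.4]);n_=tab-64*u;print(n_)
q=(b[:2]+n_)/2;print(rel(s,[*q,46],-12.9))
```

```text
155 150
[ 22  30  30  28 633] [316.79146919 183.15323855]
[543.32447023 147.87075348  38.5       ]
[541.31528357 147.68800742]
(array([1.97, 0.09, 5.26]), array([-0.1, -0.2, -0.1]))
```

play_rows --motion '[[[2.1,0.1,1,0,0,0],[2.1,0.1,3.5,0,0,0],[2.1,0.1,4.8,0,0,0],[2.1,0.1,5.2,0,0,0],[2.1,0.1,5.2,0,0,0]]]'

```text
time: 7.3
tool_pos: [542.6, 146.3, 43.2]
tcp_rot: [179.9, 0.1, -13.1]
ft_force: [-0.3, -0.2, 0.6]
finger_gap: 0.3
grip_force: 0.0
```

play_rows --motion '[[[0,0,0.3,0,0,0],[0,0,0.6,0,0,0],[0,0,0.9,0,0,0],[0,0,1.1,0,0,0],[0,0,1.2,0,0,0]]]'

```text
time: 7.8
tool_pos: [544.1, 146.7, 32.8]
tcp_rot: [-180.0, -0.1, -13.1]
ft_force: [1.8, 0.6, 2.4]
finger_gap: -0.2
grip_force: 1.4
```

play_rows --motion '[[[0,0,0.1,0,0,0],[0,0,0.2,0,0,0],[0,0,0.3,0,0,0],[0,0,0.3,0,0,0]]]'

```text
time: 8.2
tool_pos: [544.2, 146.7, 32.3]
tcp_rot: [-180.0, -0.1, -13.1]
ft_force: [-10.8, -2.3, 25.8]
finger_gap: -0.1
grip_force: 13.0
```

play_rows --motion '[[[0,0,-1,0,0,0],[0,0,-4,0,0,0],[-1,0,-8,0,0,0],[-4,0,-11,0,0,0],[-4,0,-11,0,0,0]]]'

```text
time: 8.7
tool_pos: [505.2, 156.9, 144.5]
tcp_rot: [-179.8, -0.3, -13.1]
ft_force: [1.5, -0.5, -0.1]
finger_gap: 0.2
grip_force: 0.0
```

Run:
```python
from h import *;import pickle
from bench import sensors,optics
s=sensors.sense();print(s['time'],s['tool_pos'],s['tcp_rot'],s['ft_force'])
p=wristcam(optics,s);cv2.imwrite('pics/w4.png',p['pixels'][:,:,::-1]);pickle.dump(p,open('w4.pkl','wb'))
```

```text
8.7 [505.17422009 156.86905334 144.52753987] [-179.80934764   -0.33738608  -13.06987733] [ 1.51018437 -0.50256319 -0.11726057]
```

View pics/w4.png

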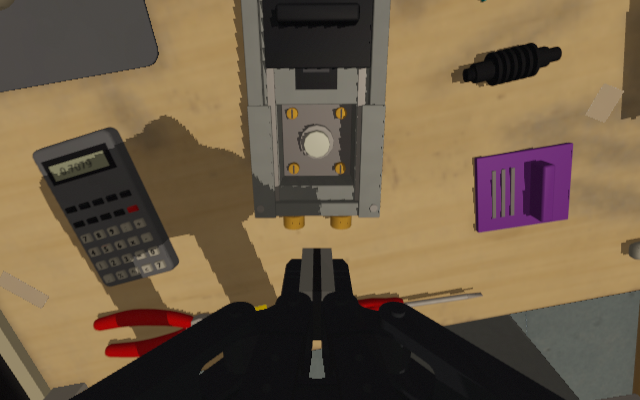

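The button now looks low in the well at (317,143). I measure the cover's rear edge at y≈68 and the unit's near corners, and take a final top view.

Run:
```python
from h import *;import pickle
p=pickle.load(open('w4.pkl','rb'));from bench import optics
u=np.array([np.cos(np.radians(-12.9)),np.sin(np.radians(-12.9))]);tab=np.array([603.7,133.4])
for n,q,z in(('cover rear',(280,67),44),('lip',(375,105),51.7),('button',(317,143),32.5),('ribtop rear',(317,26),65),('near',(317,217),50)):
    print(n,(cast(p,[q],z)[0][:2]-tab)@u+18)
g=p['pixels'].astype(int).sum(2)//3;print(g[60:76,285].tolist(),g[60:76,350].tolist())
t=optics.snapshot('top');cv2.imwrite('pics/t5.png',cv2.resize(t['pixels'][125:235,225:405,::-1],None,fx=4.4,fy=4.4,interpolation=cv2.INTER_CUBIC))
```

```text
cover rear 9.150813965823822
lip -15.339426392306663
button -43.99374079338143
ribtop rear 30.857112327962785
near -96.89420198275177
[29, 30, 28, 28, 29, 29, 28, 33, 84, 113, 113, 113, 112, 112, 112, 112] [37, 39, 39, 38, 38, 40, 35, 31, 87, 117, 118, 117, 118, 117, 117, 117]
```

View pics/t5.png

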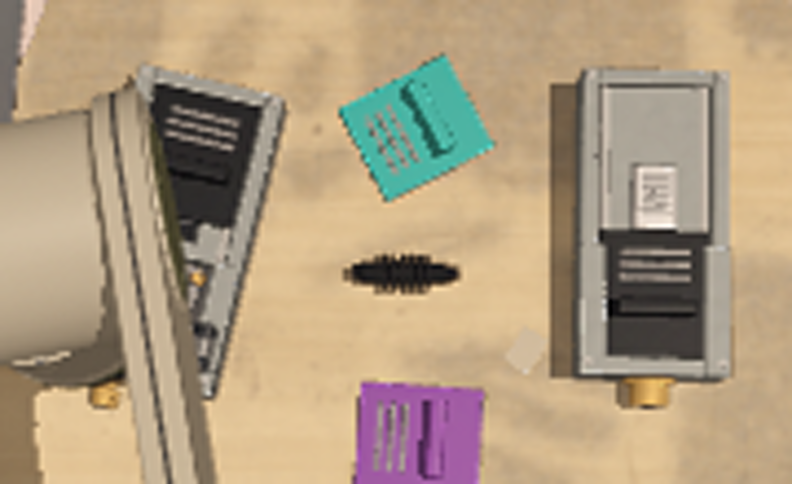

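The cover's rear edge measures x≈8–9, and it should be at 8 against the stop, so it is there. The button was pressed to z≈32.3 and met 26 N, and the other unit is untouched.

```bash
python3 -c "
from bench import job
print(job.hand_in())"
```

```text
the job is handed in; nothing more can be done
None
```

The job is handed in after about 9 s of robot time: on the two-post unit the tab is pressed in, the cover is against its end stop and the reset button is fully in; the socket unit looks closed, its tab still out, and nothing nearby was touched.

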